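Run the weld probe along the clamped bracket's seam

TASK

Take the yellow-handled inspection probe from the grey stand and, holding it upright, guide its tip in one slow pass (about 3 cm/s) along the copper-coloured weld seam of the bracket clamped in the blue jig, from the green dot end to the red dot end, touching lightly or just above the bead. Then lower the probe back into its hole in the stand until its guard rests on top, without dropping it, and let go; leave the red-handled scriber in its place and do not press hard on the bracket.

Things in the scene. Friction and masses are not known exactly. Their poses are not given: they have to be found in the camera images.
- probe: Upright pencil-like probe, YELLOW handle, in one hole of the stand. Origin at the point of its tip, z up along the handle. From the tip: steel shaft (4 mm across, 10 mm from 20 mm up) to 70 mm, black guard 44 mm across at 70 to 76 mm, round handle 22 mm across at 76 to 141 mm (grip at 112 mm). 0.08 to 0.16 kg. In the stand it hangs by its guard, tip 15 mm above the table.
- scriber: Scriber of the same shape, size and origin as the probe but with a RED handle, standing in the other hole of the stand. Not used.
- stand: Fixed grey block, 70 mm (its x) by 170 mm (its y) and 85 mm high, origin at the centre of its underside, z up. Two square through holes, 22 mm wide, at its y = -50 mm and y = +50 mm (x = 0); one holds the probe, the other the scriber, in either order.
- jig: Fixed blue plate 290 (x) x 120 mm; origin at its underside's centre, z up. Clamped on it along x: a steel channel 200 x 60 mm. Its copper weld bead, 8 mm wide, runs along y = 0 from x = -60 (green dot beyond) to x = +60 mm (red dot beyond), top 63 mm above the origin. End stops with clamps at x = 90 to 131 mm either side, up to 80 mm high. A similar bracket lying loose is not the one.

How it is judged:
On the way, in this order (a step that is already met when the one before it is completed fails the run):
1. probe tip at the green end of the seam (45 to 85 mm before its middle), upright, tip within 12 mm sideways of the seam and no more than 15 mm above the bead, for 0.25 s (x of probe in the frame of jig between -0.085 and -0.045 m and y of probe in the frame of jig between -0.012 and 0.012 m and z of probe in the frame of jig below 0.078 m and angle between probe's own z axis and vertical below 0.35 rad), for 0.25 s.
2. tip over the second part of the seam (43 to 15 mm before its middle), upright, tip within 12 mm sideways of the seam and no more than 15 mm above the bead, for 0.25 s (x of probe in the frame of jig between -0.043 and -0.015 m and y of probe in the frame of jig between -0.012 and 0.012 m and z of probe in the frame of jig below 0.078 m and angle between probe's own z axis and vertical below 0.35 rad), for 0.25 s.
3. tip over the middle of the seam (within 13 mm), upright, tip within 12 mm sideways of the seam and no more than 15 mm above the bead, for 0.25 s (x of probe in the frame of jig between -0.013 and 0.013 m and y of probe in the frame of jig between -0.012 and 0.012 m and z of probe in the frame of jig below 0.078 m and angle between probe's own z axis and vertical below 0.35 rad), for 0.25 s.
4. tip over the fourth part of the seam (15 to 43 mm past its middle), upright, tip within 12 mm sideways of the seam and no more than 15 mm above the bead, for 0.25 s (x of probe in the frame of jig between 0.015 and 0.043 m and y of probe in the frame of jig between -0.012 and 0.012 m and z of probe in the frame of jig below 0.078 m and angle between probe's own z axis and vertical below 0.35 rad), for 0.25 s.
5. tip at the red end of the seam (45 to 85 mm past its middle), upright, tip within 12 mm sideways of the seam and no more than 15 mm above the bead, for 0.25 s (x of probe in the frame of jig between 0.045 and 0.085 m and y of probe in the frame of jig between -0.012 and 0.012 m and z of probe in the frame of jig below 0.078 m and angle between probe's own z axis and vertical below 0.35 rad), for 0.25 s.
At the end, for the whole second after the job is handed in: The probe stands in a hole of the stand (tip within 12 mm of the hole's axis in the stand's x and y), its guard on the stand's top (tip no more than 22 mm above the stand's underside), within 0.12 rad of upright, at rest and released (x of probe in the frame of stand between -0.012 and 0.012 m and z of probe in the frame of stand below 0.022 m and (y of probe in the frame of stand between -0.062 and -0.038 m or y of probe in the frame of stand between 0.038 and 0.062 m) and angle between probe's own z axis and vertical below 0.12 rad and linear speed of probe below 0.03 m/s and contact force between the fingers and probe below 0.2 N); the robot touches nothing.
It fails at once if the probe is pressed on the jig or bracket with more than 35 N (contact force between probe and jig above 35 N).
It fails at once if the scriber is taken out or moved by more than 20 mm (distance of scriber from where it was at the start of the episode above 0.02 m).
It fails at once if the probe is dropped: it moves faster than 0.7 m/s while no finger touches it (contact force between the fingers and probe below 0.1 N and linear speed of probe above 0.7 m/s).
It also fails if it takes over 67 s, if anything falls off the work surface, if the arm or the gripper's body presses on something with over 40 N, if the wrist force passes 120 N, or if a joint passes its speed limit or range.

ROBOT

A 7-joint arm with a two-finger parallel gripper is mounted at the origin on the work surface. World frame = base frame: x ahead of the robot, y to its left, z up, the work surface at z = 0. Lengths are in m, angles in rad, forces in N, time in s.
With the tool pointing down it reaches from about 0.425 to 0.875 m from the base axis. Payload 4.7 kg.
Tool frame: the origin (TCP) lies midway between the tips of the shut fingers; the grasp point (between the pads) lies 19 mm behind it; z points along the fingers, y is the line along which they close (so a half turn about z gives the same grasp; the last joint's range is limited). The gripper opens to 87 mm and grips with 3 to 60 N. Pads are 19 mm wide; open, the fingers measure 117 mm over their backs; the gripper's body (75 mm by 190 mm) begins 51 mm behind the grasp point.
Start: joints at [-1.237, 0.321, -0.07, 1.45, 0.023, 1.371, -0.057], TCP at [0.204, 0.617, 0.223] pointing down, gripper open.
Joint ranges: [-2.86, 2.86], [-0.3, 2.09], [-1.38, 1.24], [0.06, 2.45], [-1.56, 4.7], [0.09, 2.05], [-2.69, 2.69]. Speed limits (rad/s): [2.57, 2.57, 3.14, 3.14, 3.14, 3.14, 3.14].

INTERFACE

Orientations are given as a rotation vector (axis times angle).
In Python, from bench import ctrl gives the robot as it stands.
- The arm moves only by the tool step_hand, called after "Call:" as a command line: name --argument value ..., lists and objects as JSON in quotes. Schema: {"type":"object","properties":{"steps":{"type":"array","items":{"type":"number"},"minItems":5,"maxItems":100},"force":{"type":"number"},"only":{"type":"string"},"quiet":{"type":"boolean"},"lines":{"type":"string"}},"required":["steps"],"additionalProperties":false}. steps is one flat list of numbers that holds 1 to 20 rows one after another, with no inner brackets; each row has 5 numbers: dx, dy, dz in parts of the range, where 1.0 means 1 m, then a turn about the tool's z in parts of the range, where 1.0 means 2 pi rad, then the opening from 0.0 (shut) to 1.0 (fully open); each row is the pose to reach, as a shift and turn from the pose commanded when the call began, along the tool's axes at that moment; what a row does not reach only later rows make up. A row lasts 1/10 s, in which the tool goes at most 0.05 m and 0.15 rad, less where a joint would pass 70% of its speed; a pose out of reach is approached as far as the arm can. The fingers move at their own pace and stop on an object; force is the grip in N (left out, the last holds). Time passes only in rows, so rows that do not move let the fingers close. The tool returns the time, the measured TCP pose, the force, the opening and the grip force at its end. only (a regular expression) keeps the lines of the reply that match it, lines (a string "A,B") keeps lines A to B, and quiet returns only ok. A shift or turn number past 1, either way, is cut back to 1. Input that does not fit is refused with a message, and nothing moves.
- ctrl.get_state(): the state, without advancing time (a new reading comes with each control period).
- ctrl.get_image(name): name is "scene" or "top" or "wrist"; returns the picture (400x640x3 uint8, red, green, blue); there is no depth.
- ctrl.camera_model(name): a dict with "vertical_fov" (degrees; the focal length in pixels is half the picture's height over the tangent of half this angle, whatever the lens; pixels are square), "cx", "cy" (the principal point, pixels), "rvec" (rotation vector, rad) and "tvec" (3), from world to camera coordinates, as OpenCV has them; the wrist camera has in their place "hand_eye" (4x4, takes a point from camera to tool coordinates, whose origin is the TCP and whose axes are the flange's). Camera axes: x right, y down, z forward; pixel columns grow to the right and rows downward; lengths in m; the calibration is good to about 2 mm. A picture is of the moment at which its call begins: read the wrist's pose just before it. camera_model takes no time and is no camera call.
- ctrl.close_job(): hands the job in; it is judged then, once.
The state is a dict: "time": time; "joint_positions": joint angles; "qd": joint speeds; "joint_torque": joint torques, N m; "position": TCP position; "tool_rot": TCP orientation; "ft_force": force on the tool from outside, world axes, zero at the start; "torque": the same for the moment, N m; "grip_width": opening from 0.0 (shut) to 1.0 (fully open); "grip_force": force on a finger pad.
Only numpy, scipy, OpenCV 4.12 (cv2) and the standard library are available. Lean on these libraries where they do the work, as an engineer would, in place of code of your own. Each camera call takes 0.05 s, during which the arm holds its last target. There are 200 camera calls.

## Working session

There is one attempt and no reset: what is moved stays moved. The work goes in short steps, Python scripts to look and compute and a tool call to move; the robot and the scene stay as the last step left them, time stands still between calls to the robot, and variables do not carry over. Pictures are saved under pics/ and viewed, at most 10 in all, crops included, and the job is handed in when it is done.

```bash
ls; mkdir -p pics; python3 - <<'E'
from bench import ctrl
import cv2
s=ctrl.get_state();print(s['time'],s['position'],s['tool_rot'],s['grip_width'])
for n in('top','scene'):
    print(n,ctrl.camera_model(n)); cv2.imwrite(f'pics/{n}0.png',ctrl.get_image(n)[:,:,::-1])
print(ctrl.camera_model('wrist'))
E
```

```text
bench.py
pics
0.0 [0.20422292 0.61651147 0.22147603] [-5.00177391e-01 -3.10130970e+00  2.93007547e-03] 1.0001017210439103
top {'vertical_fov': 50.116429589456615, 'cx': 324.04041733292974, 'cy': 199.71859209011436, 'rvec': array([ 2.1184696 , -2.18120264,  0.11881779]), 'tvec': array([0.0014903 , 0.55283871, 0.84675017])}
scene {'vertical_fov': 48.97223491006894, 'cx': 317.31682947077263, 'cy': 203.7178030783661, 'rvec': array([ 2.48602366,  0.57391384, -0.18194744]), 'tvec': array([-0.50232484, -0.17783445,  1.0709633 ])}
{'vertical_fov': 63.83830887594644, 'cx': 320.6146302334593, 'cy': 203.94030455481635, 'hand_eye': array([[ 5.84536295e-04, -9.63031397e-01, -2.69388544e-01,
         7.37809972e-02],
       [ 9.99999785e-01,  4.82620534e-04,  4.44552841e-04,
         8.43885088e-04],
       [-2.98105900e-04, -2.69388746e-01,  9.63031471e-01,
        -1.61907330e-01],
       [ 0.00000000e+00,  0.00000000e+00,  0.00000000e+00,
         1.00000000e+00]])}
```

View pics/top0.png

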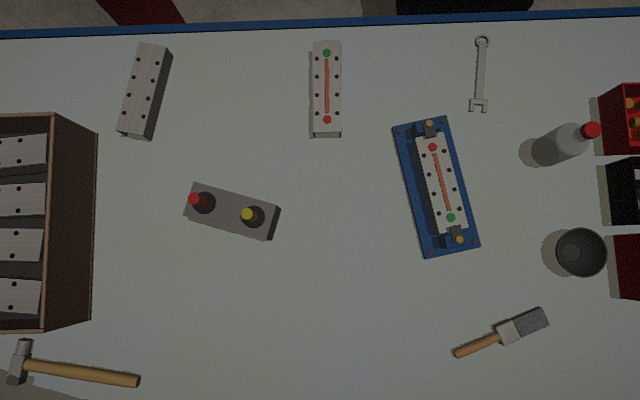

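View pics/scene0.png

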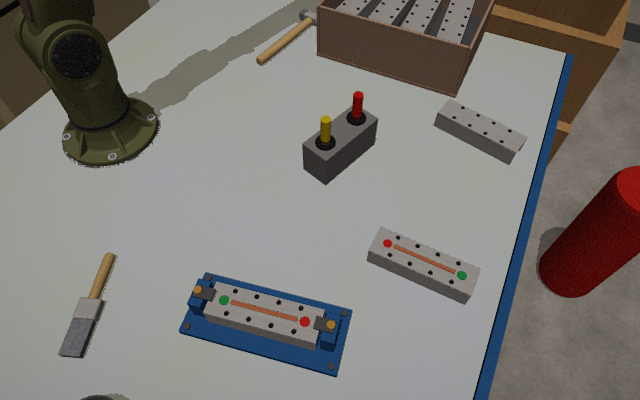

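The top view shows the stand at about (232,211), with the yellow probe at (248,214) and the red scriber at (194,199). The jig is at (437,187), with green at (450,217) and red at (432,147). The scene view agrees: yellow (325,120), green (224,300), red (305,321). I'll enlarge both areas to measure them.

```bash
cat > h.py <<'E'
import numpy as np, cv2
from bench import ctrl
from scipy.spatial.transform import Rotation as R
def cam(n):
    m=ctrl.camera_model(n); f=200/np.tan(np.radians(m['vertical_fov']/2))
    K=np.array([[f,0,m['cx']],[0,f,m['cy']],[0,0,1]])
    return K,m
def ray(n,uv,z,pose=None):
    K,m=cam(n)
    if n=='wrist':
        p,r=pose; H=np.array(m['hand_eye']); Rw=R.from_rotvec(r).as_matrix()
        A=Rw@H[:3,:3]; c=np.array(p)+Rw@H[:3,3]
    else:
        A=cv2.Rodrigues(m['rvec'])[0].T; c=-A@m['tvec']
    d=A@np.linalg.inv(K)@np.array([*uv,1.])
    return c+d*(z-c[2])/d[2]
E
python3 - <<'E'
import cv2
from h import *
t=cv2.imread('pics/top0.png')
a=cv2.resize(t[170:250,170:290],None,fx=5,fy=5,interpolation=2);b=cv2.resize(t[110:265,385:490],None,fx=3.87,fy=3.87,interpolation=2)
cv2.imwrite('pics/c1.png',cv2.convertScaleAbs(a,alpha=1.7))
cv2.imwrite('pics/c2.png',cv2.convertScaleAbs(b,alpha=1.5))
for l,n,uv,z in[('yel','top',(248,214),.156),('yel','scene',(326,117),.156),('red','top',(432,147),.063),('grn','top',(450,217),.063),('red','scene',(305,321),.063),('grn','scene',(224,300),.063)]: print(l,n,ray(n,uv,z).round(4))
E
```

```text
yel top [0.5159 0.1192 0.156 ]
yel scene [0.5172 0.1264 0.156 ]
red top [ 0.6496 -0.2356  0.063 ]
grn top [ 0.5072 -0.2625  0.063 ]
red scene [ 0.6517 -0.2358  0.063 ]
grn scene [ 0.5092 -0.2639  0.063 ]
```

View pics/c1.png

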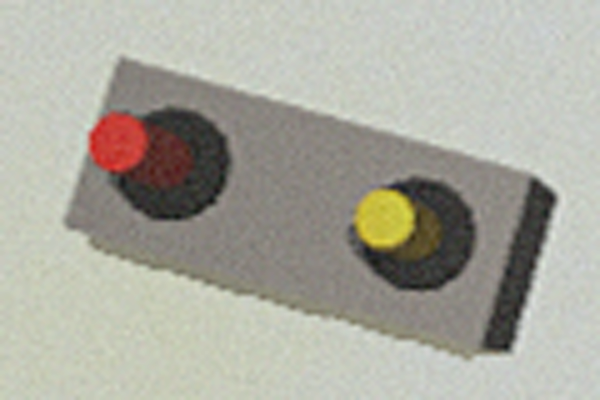

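View pics/c2.png

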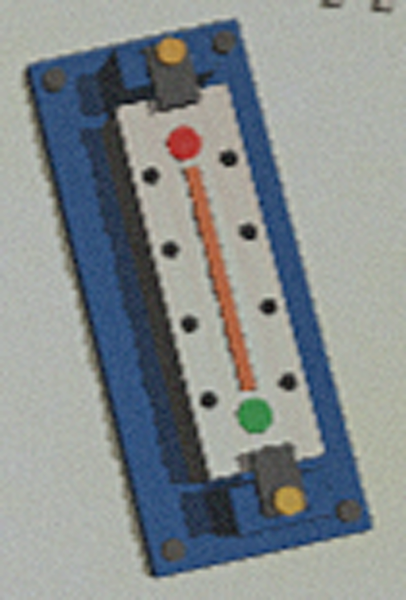

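Crop 1: yellow top at (384,219), its guard at (416,234); red guard at (172,164); stand-top corners at (122,57), (533,178), (485,352), (66,226). Crop 2: red dot (184,143), green dot (255,414), bead ends (191,168) and (248,390).

```bash
python3 - <<'E'
from h import *
c1=lambda x,y:((x+.5)/5-.5+170,(y+.5)/5-.5+170)
c2=lambda x,y:((x+.5)/3.87-.5+385,(y+.5)/3.87-.5+110)
P={}
for l,uv,z in[('ytop',c1(384,219),.156),('rtop',c1(118,142),.156),('yg',c1(416,234),.091),('rg',c1(172,164),.091),
 ('s1',c1(122,57),.085),('s2',c1(533,178),.085),('s3',c1(485,352),.085),('s4',c1(66,226),.085),
 ('red',c2(184,143),.0625),('grn',c2(255,414),.0625),('b1',c2(191,168),.063),('b2',c2(248,390),.063)]:
    P[l]=ray('top',uv,z); print(l,P[l].round(4))
print('stand c',sum(P[f's{i}'] for i in(1,2,3,4))/4, 'sep',np.linalg.norm(P['yg']-P['rg']),np.linalg.norm(P['ytop']-P['rtop']))
print('edges',[np.linalg.norm(P[a]-P[b]).round(4) for a,b in(('s1','s2'),('s2','s3'),('s3','s4'),('s4','s1'))])
print('bead',np.linalg.norm(P['b1']-P['b2']),'mid',(P['b1']+P['b2'])/2,(P['red']+P['grn'])/2)
d=P['red']-P['grn'];print('yaw jig',np.arctan2(d[1],d[0])); d=P['s4']-P['s3']+P['s1']-P['s2'];print('yaw stand y',np.arctan2(d[1],d[0]))
Rm=R.from_rotvec(ctrl.get_state()['tool_rot']).as_matrix();print(Rm.round(4))
E
```

```text
ytop [0.5171 0.122  0.156 ]
rtop [0.5475 0.217  0.156 ]
yg [0.5174 0.1225 0.091 ]
rg [0.5473 0.2169 0.091 ]
s1 [0.591  0.2387 0.085 ]
s2 [0.5384 0.0779 0.085 ]
s3 [0.4716 0.0973 0.085 ]
s4 [0.5251 0.2599 0.085 ]
red [ 0.6505 -0.2361  0.0625]
grn [ 0.508  -0.2638  0.0625]
b1 [ 0.637  -0.2388  0.063 ]
b2 [ 0.5203 -0.2609  0.063 ]
stand c [0.53151223 0.16846056 0.085     ] sep 0.09907652023299951 0.09975161974498117
edges [np.float64(0.1692), np.float64(0.0696), np.float64(0.1712), np.float64(0.0693)]
bead 0.11873591101092992 mid [ 0.57866774 -0.24983519  0.063     ] [ 0.57925859 -0.24993285  0.0625    ]
yaw jig 0.1915741791548372
yaw stand y 1.253873924707109
[[-9.493e-01  3.143e-01 -5.000e-04]
 [ 3.143e-01  9.493e-01 -1.700e-03]
 [-1.000e-04 -1.700e-03 -1.000e+00]]
```

Everything is consistent to about 1 mm: hole separation 99 mm (100 given), stand edges 169–171 and 69–70 mm, bead 119 mm. The probe axis is at (0.517, 0.122), and the jig centre is at (0.579, -0.250) with yaw 0.19. The fingers already close along the stand's y axis. Next I hover over the probe.

Call:
step_hand --steps '[0, 0, -0.02, 0, 1, -0.015, -0.012, -0.04, 0, 1, -0.045, -0.037, -0.04, 0, 1, -0.08, -0.066, -0.04, 0, 1, -0.115, -0.095, -0.04, 0, 1, -0.15, -0.123, -0.04, 0, 1, -0.185, -0.152, -0.04, 0, 1, -0.22, -0.18, -0.04, 0, 1, -0.255, -0.209, -0.04, 0, 1, -0.29, -0.238, -0.04, 0, 1, -0.325, -0.266, -0.04, 0, 1, -0.36, -0.295, -0.04, 0, 1, -0.395, -0.324, -0.03, 0, 1, -0.425, -0.348, -0.02, 0, 1, -0.445, -0.365, -0.01, 0, 1, -0.4525, -0.371, 0, 0, 1, -0.4525, -0.371, 0, 0, 1, -0.4525, -0.371, 0, 0, 1]' --force 20

```text
time: 1.9
position: [0.5164, 0.1244, 0.2223]
tool_rot: [-0.497, -3.101, -0.001]
ft_force: [-0.1, 0.6, 0.1]
grip_width: 1.001
grip_force: 0.0
```

```bash
python3 - <<'E'
from h import *
s=ctrl.get_state();print(s['position'],s['tool_rot'],s['joint_positions'].round(2) if hasattr(s['joint_positions'],'round') else s['joint_positions'])
im=ctrl.get_image('wrist')[:,:,::-1];cv2.imwrite('pics/w1.png',cv2.convertScaleAbs(im,alpha=1.5))
E
```

```text
[0.51644635 0.12439233 0.22228727] [-4.96915369e-01 -3.10073694e+00 -6.92159092e-04] [-0.66  0.06  0.39  1.76 -0.03  1.32  0.99]
```

View pics/w1.png

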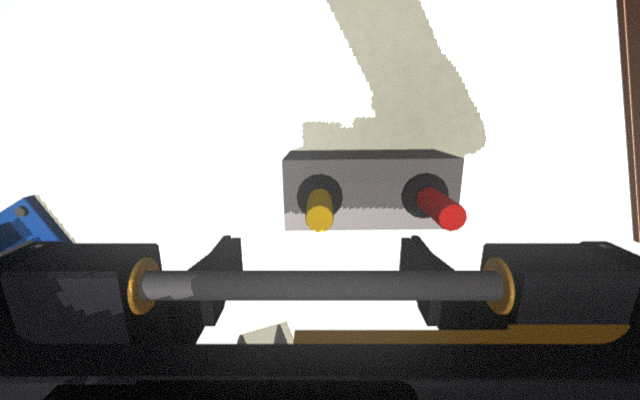

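The wrist view shows the yellow top at about (320,218), centred between the fingers, and the red top at (452,216). I'll check both against the calibration.

```bash
python3 - <<'E'
from h import *
s=ctrl.get_state();p=(s['position'],s['tool_rot'])
for uv,z in[((319.5,218),.156),((452.5,216),.156),((320,195),.091),((285,158),.085),((462,158),.085),((285,229),.085)]:print(ray('wrist',uv,z,p).round(4))
Rm=R.from_rotvec(p[1]).as_matrix()
print(Rm.T@(np.array([.517,.122,.108])-p[0]))
E
```

```text
[0.5177 0.1246 0.156 ]
[0.5471 0.2196 0.156 ]
[0.5163 0.1254 0.091 ]
[0.4738 0.105  0.085 ]
[0.5252 0.2618 0.085 ]
[0.5399 0.0812 0.085 ]
[-0.00131228 -0.00264617  0.11472959]
```

Call:
step_hand --steps '[0, 0, 0.02, 0, 1, -0.001, -0.001, 0.05, 0, 1, -0.001, -0.001, 0.075, 0, 1, -0.001, -0.001, 0.095, 0, 1, -0.001, -0.001, 0.108, 0, 1, -0.001, -0.001, 0.1145, 0, 1, -0.001, -0.001, 0.1145, 0, 1, -0.001, -0.001, 0.1145, 0, 0.4, -0.001, -0.001, 0.1145, 0, 0.2, -0.001, -0.001, 0.1145, 0, 0, -0.001, -0.001, 0.1145, 0, 0, -0.001, -0.001, 0.1145, 0, 0, -0.001, -0.001, 0.1145, 0, 0, -0.001, -0.001, 0.1145, 0, 0, -0.001, -0.001, 0.1145, 0, 0]' --force 30

```text
time: 3.45
position: [0.5179, 0.1214, 0.108]
tool_rot: [-0.5, -3.102, -0.0]
ft_force: [-0.6, -0.3, -0.8]
grip_width: 0.358
grip_force: 0.0
```

Call:
step_hand --steps '[0, 0, 0, 0, 0, 0, 0, 0, 0, 0, 0, 0, 0, 0, 0, 0, 0, 0, 0, 0, 0, 0, 0, 0, 0, 0, 0, 0, 0, 0, 0, 0, 0, 0, 0]' --force 30

```text
time: 4.15
position: [0.5179, 0.1214, 0.1081]
tool_rot: [0.5, 3.101, 0.0]
ft_force: [0.5, 1.4, 0.2]
grip_width: 0.243
grip_force: 30.0
```

Gripped at 21 mm opening with 30 N. I lift it straight up 0.13 m.

Call:
step_hand --steps '[0, 0, -0.005, 0, 0, 0, 0, -0.012, 0, 0, 0, 0, -0.022, 0, 0, 0, 0, -0.034, 0, 0, 0, 0, -0.046, 0, 0, 0, 0, -0.058, 0, 0, 0, 0, -0.07, 0, 0, 0, 0, -0.082, 0, 0, 0, 0, -0.094, 0, 0, 0, 0, -0.106, 0, 0, 0, 0, -0.118, 0, 0, 0, 0, -0.126, 0, 0, 0, 0, -0.13, 0, 0, 0, 0, -0.13, 0, 0, 0, 0, -0.13, 0, 0]'

```text
time: 5.65
position: [0.5177, 0.1213, 0.2376]
tool_rot: [-0.5, -3.101, 0.001]
ft_force: [0.1, 0.7, -1.8]
grip_width: 0.248
grip_force: 30.0
```

```bash
python3 - <<'E'
from h import *
s=ctrl.get_state();print(s['position'],s['tool_rot'],s['ft_force'])
a=ctrl.get_image('scene')[:,:,::-1]; b=ctrl.get_image('wrist')[:,:,::-1]
a=cv2.resize(a[20:220,240:440],(400,400));b=b[100:400,120:520]
cv2.imwrite('pics/l1.png',np.hstack([cv2.convertScaleAbs(a,alpha=1.5),cv2.resize(b,(400,400))]))
Rm=R.from_rotvec(s['tool_rot']).as_matrix()
c,q=np.cos(.1915),np.sin(.1915)
for x in(-.065,.065):
  w=np.array([.579+c*x,-.2499+q*x,s['position'][2]]);print(w,Rm.T@(w-s['position']))
E
```

```text
[0.5176602  0.12128606 0.23759208] [-5.00021043e-01 -3.10081862e+00  5.82543420e-04] [ 0.05175069  0.68136412 -1.77915118]
[ 0.51518821 -0.26227156  0.23759208] [-1.18219071e-01 -3.64892862e-01  9.85558108e-05]
[ 0.64281179 -0.23752844  0.23759208] [-2.31595994e-01 -3.01287340e-01 -5.60353648e-06]
```

View pics/l1.png

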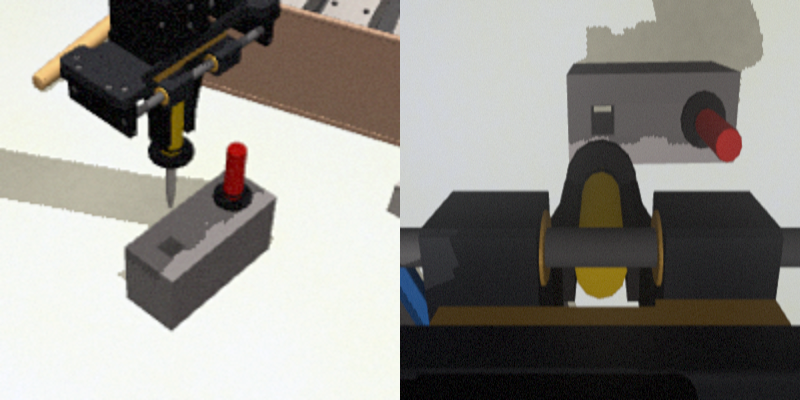

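The probe is upright and free of the stand, tip at about z = 0.145, and the scriber is untouched. I carry it over the green end.

Call:
step_hand --steps '[-0.004, -0.012, 0, 0, 0, -0.012, -0.037, 0, 0, 0, -0.022, -0.068, 0, 0, 0, -0.033, -0.102, 0, 0, 0, -0.044, -0.136, 0, 0, 0, -0.055, -0.17, 0, 0, 0, -0.066, -0.204, 0, 0, 0, -0.077, -0.238, 0, 0, 0, -0.088, -0.272, 0, 0, 0, -0.099, -0.306, 0, 0, 0, -0.108, -0.334, 0, 0, 0, -0.115, -0.355, 0, 0, 0, -0.118, -0.365, 0, 0, 0, -0.118, -0.365, 0, 0, 0, -0.118, -0.365, 0, 0, 0, -0.118, -0.365, 0, 0, 0]'

```text
time: 7.35
position: [0.5156, -0.2605, 0.2379]
tool_rot: [-0.496, -3.102, -0.002]
ft_force: [1.1, -0.0, -1.6]
grip_width: 0.248
grip_force: 30.0
```

```bash
python3 - <<'E'
from h import *
s=ctrl.get_state();print(s['position'],s['tool_rot'],s['ft_force'])
a=ctrl.get_image('scene')[:,:,::-1]; b=ctrl.get_image('top')[:,:,::-1]
a=cv2.resize(a[180:380,150:350],(400,400));b=cv2.resize(b[110:270,360:520],(400,400))
cv2.imwrite('pics/l2.png',cv2.convertScaleAbs(np.hstack([a,b]),alpha=1.5))
Rm=R.from_rotvec(s['tool_rot']).as_matrix()
c,q=np.cos(.1915),np.sin(.1915)
for x in(-.065,.065):
  w=np.array([.579+c*x,-.2499+q*x,.068+.093]);print(w,Rm.T@(w-s['position']))
E
```

```text
[ 0.5156496  -0.26048988  0.23790705] [-4.96419873e-01 -3.10195696e+00 -1.78647853e-03] [ 1.09512089 -0.02060335 -1.58622856]
[ 0.51518821 -0.26227156  0.161     ] [-0.00014396 -0.00192107  0.07690494]
[ 0.64281179 -0.23752844  0.161     ] [-0.11367191  0.06141458  0.07693562]
```

View pics/l2.png

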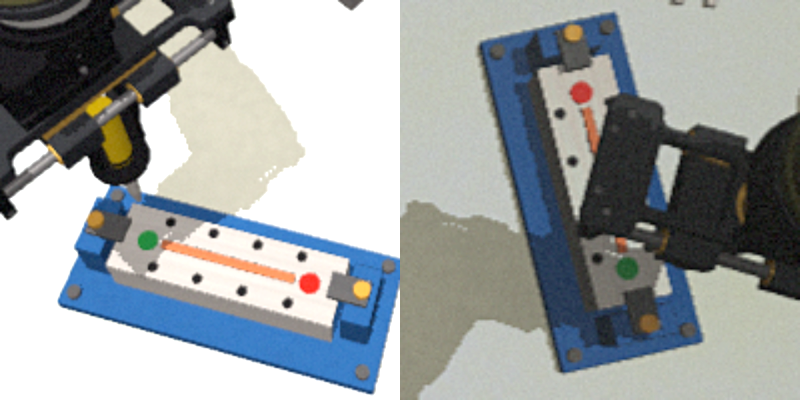

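The tip is above the green dot as seen from the side. I lower it to about 5 mm above the bead and check.

Call:
step_hand --steps '[0, -0.001, 0.005, 0, 0, 0, -0.001, 0.015, 0, 0, 0, -0.001, 0.028, 0, 0, 0, -0.001, 0.041, 0, 0, 0, -0.001, 0.052, 0, 0, 0, -0.001, 0.061, 0, 0, 0, -0.001, 0.068, 0, 0, 0, -0.001, 0.073, 0, 0, 0, -0.001, 0.076, 0, 0, 0, -0.001, 0.076, 0, 0, 0, -0.001, 0.076, 0, 0, 0, -0.001, 0.076, 0, 0, 0, -0.001, 0.076, 0, 0]'

```text
time: 8.75
position: [0.5151, -0.2633, 0.1624]
tool_rot: [0.5, 3.101, 0.0]
ft_force: [-0.1, -0.5, -1.7]
grip_width: 0.247
grip_force: 30.0
```

```bash
python3 - <<'E'
from h import *
s=ctrl.get_state();print(s['position'],s['tool_rot'],s['ft_force'])
a=ctrl.get_image('scene')[:,:,::-1]; 
a=cv2.resize(a[240:360,180:340],(800,600),interpolation=2)
cv2.imwrite('pics/l3.png',cv2.convertScaleAbs(a,alpha=1.2))
Rm=R.from_rotvec(s['tool_rot']).as_matrix()
c,q=np.cos(.1915),np.sin(.1915)
for x in(-.065,.065):
  w=np.array([.579+c*x,-.2499+q*x,.067+.093]);print(w,Rm.T@(w-s['position']))
  K,m=cam('scene');print(cv2.projectPoints(np.array([[w[0],w[1],.067],[*s['position'][:2],s['position'][2]-.093]]),m['rvec'],m['tvec'],K,None)[0].reshape(-1,2)*5-[900,1200])
E
```

```text
[ 0.51513887 -0.26326389  0.16243927] [4.99968055e-01 3.10077949e+00 8.32523293e-05] [-0.05312807 -0.53510496 -1.73766861]
[ 0.51518821 -0.26227156  0.16      ] [0.00026688 0.00095713 0.00243924]
[[235.38952984 298.70832894]
 [232.46060717 298.38071222]]
[ 0.64281179 -0.23752844  0.16      ] [-0.11311191  0.06455934  0.00253492]
[[598.73228806 394.19909153]
 [232.46060717 298.38071222]]
```

View pics/l3.png

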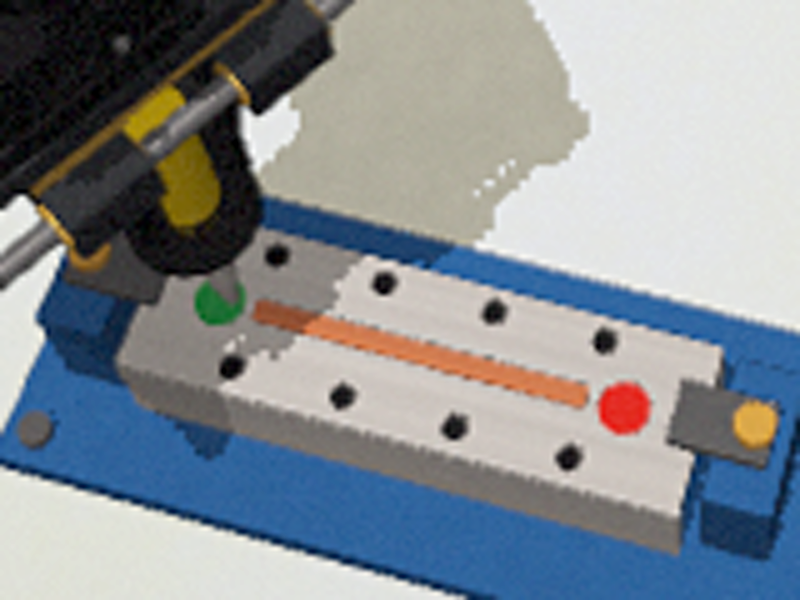

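The tip is seen at (237,303) and predicted at (232,298), so it sits over the seam line at the green end, about 5 mm above the bead. Starting the pass at about 3 cm/s.

Call:
step_hand --steps '[-0.0028, 0.0016, 0.001, 0, 0, -0.0056, 0.0032, 0.001, 0, 0, -0.0085, 0.0048, 0.001, 0, 0, -0.0113, 0.0065, 0.001, 0, 0, -0.0141, 0.0081, 0.001, 0, 0, -0.0169, 0.0097, 0.001, 0, 0, -0.0198, 0.0113, 0.001, 0, 0, -0.0226, 0.0129, 0.001, 0, 0, -0.0254, 0.0145, 0.001, 0, 0, -0.0282, 0.0161, 0.001, 0, 0, -0.0311, 0.0178, 0.001, 0, 0, -0.0339, 0.0194, 0.001, 0, 0, -0.0367, 0.021, 0.001, 0, 0, -0.0395, 0.0226, 0.001, 0, 0, -0.0424, 0.0242, 0.001, 0, 0, -0.0452, 0.0258, 0.001, 0, 0, -0.048, 0.0274, 0.001, 0, 0, -0.0508, 0.029, 0.001, 0, 0, -0.0537, 0.0307, 0.001, 0, 0, -0.0565, 0.0323, 0.001, 0, 0]'

```text
time: 10.8
position: [0.579, -0.2502, 0.161]
tool_rot: [0.5, 3.102, 0.0]
ft_force: [-0.7, 0.3, -1.5]
grip_width: 0.244
grip_force: 30.0
```

```bash
python3 - <<'E'
from h import *
s=ctrl.get_state();p=s['position'];d=p[:2]-np.array([.579,-.2499]);c,q=np.cos(.1915),np.sin(.1915)
print('jig xy',c*d[0]+q*d[1],-q*d[0]+c*d[1],p[2]-.093,s['ft_force'])
E
```

```text
jig xy -8.769774442894749e-05 -0.000289772511409708 0.06803580181611588 [-0.67775278  0.28336501 -1.48250342]
```

Call:
step_hand --steps '[-0.0028, 0.0016, 0, 0, 0, -0.0056, 0.0032, 0, 0, 0, -0.0085, 0.0048, 0, 0, 0, -0.0113, 0.0065, 0, 0, 0, -0.0141, 0.0081, 0, 0, 0, -0.0169, 0.0097, 0, 0, 0, -0.0198, 0.0113, 0, 0, 0, -0.0226, 0.0129, 0, 0, 0, -0.0254, 0.0145, 0, 0, 0, -0.0282, 0.0161, 0, 0, 0, -0.0311, 0.0178, 0, 0, 0, -0.0339, 0.0194, 0, 0, 0, -0.0367, 0.021, 0, 0, 0, -0.0395, 0.0226, 0, 0, 0, -0.0424, 0.0242, 0, 0, 0, -0.0452, 0.0258, 0, 0, 0, -0.048, 0.0274, 0, 0, 0, -0.0508, 0.029, 0, 0, 0, -0.0537, 0.0307, 0, 0, 0, -0.0565, 0.0323, 0, 0, 0]'

```text
time: 12.8
position: [0.6428, -0.2373, 0.161]
tool_rot: [0.5, 3.101, 0.0]
ft_force: [0.3, -0.6, -1.7]
grip_width: 0.247
grip_force: 30.0
```

Call:
step_hand --steps '[0, 0, 0, 0, 0, 0, 0, 0, 0, 0, 0, 0, 0, 0, 0, 0, 0, 0, 0, 0]'

```text
time: 13.2
position: [0.6423, -0.2375, 0.1611]
tool_rot: [0.501, 3.101, 0.0]
ft_force: [0.5, 0.4, -2.2]
grip_width: 0.242
grip_force: 30.0
```

```bash
python3 - <<'E'
from h import *
s=ctrl.get_state();p=s['position'];d=p[:2]-np.array([.579,-.2499]);c,q=np.cos(.1915),np.sin(.1915)
print('jig xy',c*d[0]+q*d[1],-q*d[0]+c*d[1],p[2]-.093,s['ft_force'])
a=ctrl.get_image('scene')[:,:,::-1]; 
a=cv2.resize(a[240:360,180:340],(800,600),interpolation=2)
cv2.imwrite('pics/l4.png',cv2.convertScaleAbs(a,alpha=1.2))
Rm=R.from_rotvec(s['tool_rot']).as_matrix()
print(Rm.T@(np.array([.5178,.1214,.2376])-p))
E
```

```text
jig xy 0.06453335692102921 0.0001093883274965405 0.06811533850772528 [ 0.5494149   0.36573248 -2.22975737]
[ 0.23111265  0.30152013 -0.07646685]
```

View pics/l4.png

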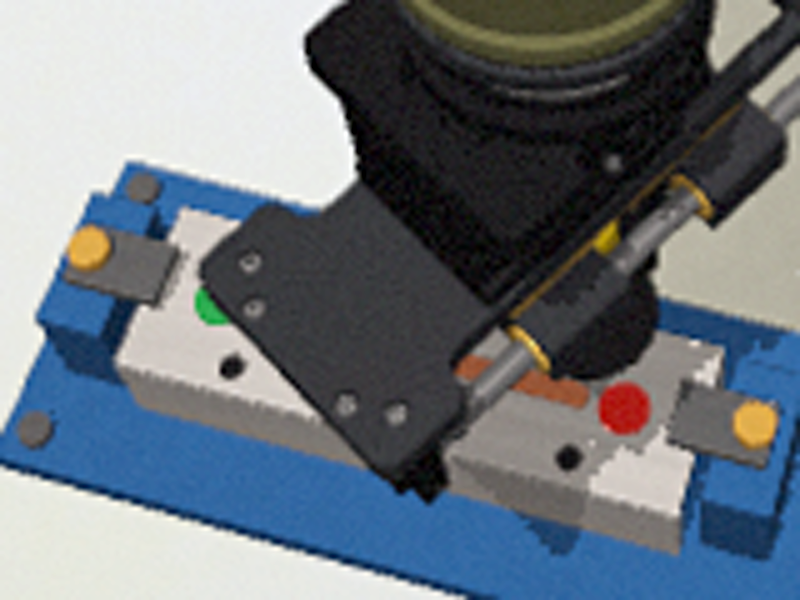

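The pass is complete: jig x = +0.065, y ≈ 0, and the guard is seen beside the red dot at (600,330). I raise the probe and return over its hole.

Call:
step_hand --steps '[0, 0, -0.01, 0, 0, 0, 0, -0.03, 0, 0, 0, 0, -0.05, 0, 0, 0, 0, -0.068, 0, 0, 0.008, 0.01, -0.077, 0, 0, 0.023, 0.03, -0.077, 0, 0, 0.043, 0.056, -0.077, 0, 0, 0.065, 0.085, -0.077, 0, 0, 0.087, 0.1135, -0.077, 0, 0, 0.109, 0.142, -0.077, 0, 0, 0.131, 0.171, -0.077, 0, 0, 0.153, 0.2, -0.077, 0, 0, 0.175, 0.228, -0.077, 0, 0, 0.195, 0.2545, -0.077, 0, 0, 0.212, 0.277, -0.077, 0, 0, 0.224, 0.292, -0.077, 0, 0, 0.231, 0.3014, -0.077, 0, 0, 0.231, 0.3014, -0.077, 0, 0, 0.231, 0.3014, -0.077, 0, 0, 0.231, 0.3014, -0.077, 0, 0]'

```text
time: 15.25
position: [0.5184, 0.1197, 0.2381]
tool_rot: [0.504, 3.1, -0.001]
ft_force: [0.7, 0.1, -1.2]
grip_width: 0.248
grip_force: 30.0
```

Call:
step_hand --steps '[0, 0, 0, 0, 0, 0, 0, 0, 0, 0, 0, 0, 0, 0, 0]'

```text
time: 15.55
position: [0.5181, 0.1208, 0.238]
tool_rot: [0.502, 3.101, -0.0]
ft_force: [0.2, 0.4, -1.5]
grip_width: 0.243
grip_force: 30.0
```

```bash
python3 - <<'E'
from h import *
s=ctrl.get_state();p=s['position'];print(p,s['ft_force'])
Rm=R.from_rotvec(s['tool_rot']).as_matrix()
print(Rm.T@(np.array([.5178,.1214,.1081])-p))
E
```

```text
[0.51810274 0.12081707 0.23804642] [ 0.21446927  0.43975953 -1.46511194]
[0.00047869 0.00046635 0.12994636]
```

Aligned within 0.5 mm. I lower slowly, stopping 6 mm short to check forces.

Call:
step_hand --steps '[0, 0, 0.006, 0, 0, 0, 0, 0.016, 0, 0, 0, 0, 0.026, 0, 0, 0, 0, 0.036, 0, 0, 0, 0, 0.046, 0, 0, 0, 0, 0.056, 0, 0, 0, 0, 0.066, 0, 0, 0, 0, 0.076, 0, 0, 0, 0, 0.086, 0, 0, 0, 0, 0.096, 0, 0, 0, 0, 0.105, 0, 0, 0, 0, 0.112, 0, 0, 0, 0, 0.118, 0, 0, 0, 0, 0.122, 0, 0, 0, 0, 0.124, 0, 0, 0, 0, 0.124, 0, 0, 0, 0, 0.124, 0, 0]'

```text
time: 17.25
position: [0.5182, 0.1214, 0.1144]
tool_rot: [0.5, 3.101, 0.001]
ft_force: [-0.3, -0.1, -0.8]
grip_width: 0.249
grip_force: 30.0
```

Call:
step_hand --steps '[0, 0, 0.001, 0, 0, 0, 0, 0.002, 0, 0, 0, 0, 0.003, 0, 0, 0, 0, 0.004, 0, 0, 0, 0, 0.005, 0, 0, 0, 0, 0.006, 0, 0, 0, 0, 0.006, 0, 0, 0, 0, 0.006, 0, 0]'

```text
time: 18.05
position: [0.518, 0.1214, 0.108]
tool_rot: [0.5, 3.101, 0.0]
ft_force: [-0.4, -0.2, -0.9]
grip_width: 0.25
grip_force: 30.0
```

Call:
step_hand --steps '[0, 0, 0.0005, 0, 0, 0, 0, 0.0005, 0, 0, 0, 0, 0.0005, 0, 0.28, 0, 0, 0.0005, 0, 0.32, 0, 0, 0.0005, 0, 0.4, 0, 0, 0.0005, 0, 0.6, 0, 0, 0.0005, 0, 0.8, 0, 0, 0.0005, 0, 1, 0, 0, 0.0005, 0, 1, 0, 0, 0.0005, 0, 1, 0, 0, 0.0005, 0, 1, 0, 0, 0.0005, 0, 1, 0, 0, 0.0005, 0, 1, 0, 0, 0.0005, 0, 1, 0, 0, 0.0005, 0, 1]'

```text
time: 19.55
position: [0.5179, 0.1214, 0.1076]
tool_rot: [0.5, 3.101, 0.0]
ft_force: [-0.7, 0.2, -0.0]
grip_width: 0.995
grip_force: 0.0
```

Call:
step_hand --steps '[0, 0, -0.005, 0, 1, 0, 0, -0.015, 0, 1, 0, 0, -0.03, 0, 1, 0, 0, -0.05, 0, 1, 0, 0, -0.07, 0, 1, 0, 0, -0.09, 0, 1, 0, 0, -0.11, 0, 1, 0, 0, -0.13, 0, 1, 0, 0, -0.14, 0, 1, 0, 0, -0.14, 0, 1, 0, 0, -0.14, 0, 1, 0, 0, -0.14, 0, 1, 0, 0, -0.14, 0, 1]'

```text
time: 20.85
position: [0.5174, 0.1212, 0.2465]
tool_rot: [-0.5, -3.1, 0.002]
ft_force: [0.3, 0.2, 0.4]
grip_width: 1.0
grip_force: 0.0
```

```bash
python3 - <<'E'
from h import *
s=ctrl.get_state();print(s['position'],s['ft_force'])
a=ctrl.get_image('scene')[:,:,::-1]; b=ctrl.get_image('wrist')[:,:,::-1]
a=cv2.resize(a[20:220,240:440],(400,400));b=b[100:400,120:520]
cv2.imwrite('pics/l5.png',np.hstack([cv2.convertScaleAbs(a,alpha=1.5),cv2.resize(b,(400,400))]))
E
```

```text
[0.51739624 0.12119737 0.24653162] [0.29574447 0.19625878 0.35936618]
```

View pics/l5.png

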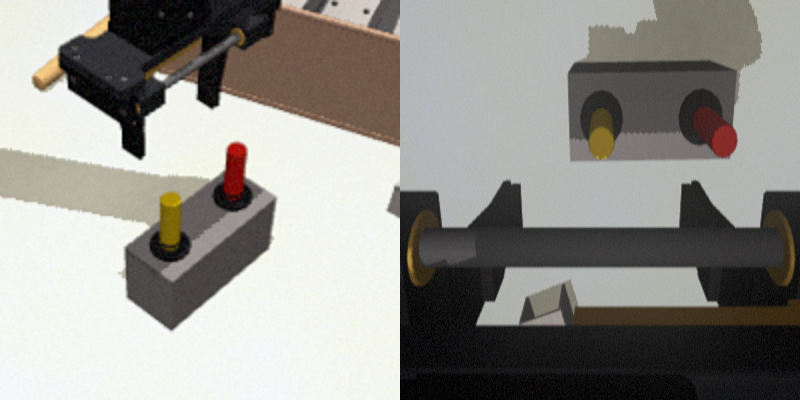

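The probe (left panel, 170,220) stands upright in its hole with the guard on the stand's top. The scriber (235,175) is in its place, and the gripper is clear of both.

```bash
python3 -c "
from bench import ctrl
print(ctrl.close_job())"
```

```text
the job is handed in; nothing more can be done
None
```

The job is handed in at about 21 s, verdict not shown: the probe made one pass green to red at about 3 cm/s, tip some 5 mm above the bead by the arm's readings, and is back in its hole, released, with the scriber in place.

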